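# Load the striker box and hold its bayonet lid short of the click

## Task

Lay the striker (the bigger, 41 mm disc) flat in the round seat of the sandalwood box that is screwed to the shelf, fit the lid with its two pins down the two slots in the neck until it sits fully home, then twist it clockwise (seen from above) to about halfway to the lock, some 40 degrees. Do not turn it on into the click: I want to check that the seam closes evenly before it locks, so finish with the lid still gripped and held still at that halfway point. Leave everything else on the shelf where it is.

Things in the scene. Friction and masses are not known exactly. Their poses are not given: they have to be found in the camera images.
- striker_center (a point): Striker: a plain flat disc of marbled orange plastic, 41 mm across and 10 mm thick, 15 g, loose and flat on the shelf (the carrom coins are smaller, 32 mm). This point is its centre, 5 mm above its underside; z is its upright axis.
- box: Striker box of pale sandalwood, fixed to the shelf by screws through its foot. Origin: centre of its underside, on the shelf; z up. Foot 92 mm across, 5 mm high; body 68 mm across up to a flat shoulder 22 mm above the origin; on it a ring-shaped neck, 56 mm outside, 46 mm inside, rim 40 mm above the origin. The box is the same after a half turn about z.
- slot (a point): Top centre of one of the two entry slots, 13 mm wide, cut through the neck wall at the box's +x and -x and open at the top (this one at +x, 25.5 mm from the axis; a brass dot on the shoulder marks each). From the foot of each slot a level channel runs clockwise (seen from above) round the neck; it ends where the lid has turned 84 degrees.
- click_ball (a point): Top of the spring ball in the channel that starts at the +x slot (the other channel has one too). The lid clicks into its lock when its pins have ridden over the balls, at 68 degrees of turn from the slots; the balls are first felt at 57 degrees. It then lies locked at the end of the channel, 84 degrees; halfway there is about 40 degrees. Pressing a ball down takes a few newtons.
- seat (a point): Centre of the striker's seat, the flat round floor (46 mm across) inside the neck, 6 mm below the neck's rim and 34 mm above the box's origin; axes as the box. A seated striker's centre is 5 mm above this point and its upper 4 mm stand above the rim.
- lid_grip (a point): Lid, loose, upright on the shelf: a pale sandalwood cap 68 mm across, 33 mm high, with a key grip on top, 38 mm long (lid's x), 16 mm thick (y), 26 mm high. This point: centre of the key, 46 mm above the lid's lower rim, 13 mm above its flat top; z up. Fully home the point is 68 mm above the box's origin; with pins caught on the neck's rim, 83 mm. Same after a half turn about z. 60 to 130 g.
- lid_pin (a point): Middle of the lid's pin at its +x; a like one is at -x, both under the ends of the key. Round brass pins, 7 mm thick, standing 5.5 mm inward from the hollow skirt (59.4 mm inside, 27 mm deep), their axis 6 mm above the lid's lower rim; their ends show outside. They go down the box's slots. Once turned under the neck the lid can rise about 2 mm.
- coin_a: Bystander: a single cream carrom coin, 32 mm across, 9 mm high. Origin: centre of its underside.
- coin_b: Bystander: a single black carrom coin, 32 mm across, 9 mm high. Origin: centre of its underside.
- coin_c: Bystander: a single cream carrom coin, 32 mm across, 9 mm high. Origin: centre of its underside.
- pocket_ring: Bystander: brass pocket ring, 58 mm outside, 45 mm inside, 7 mm high. Origin: centre of its underside.
- stacker: Bystander: hand-turned beech coin stacker, foot 68 mm across, three posts, 102 mm high, six coins in it. Origin: centre of its underside.
- tin: Bystander: white powder tin with a blue cap, 56 mm across, 80 mm high. Origin: centre of its underside.
- scale: Bystander: flat grey pocket scale, 125 x 75 x 20 mm, long side along its x. Origin: centre of its underside.
Mind the look-alikes: they are no part of the job. Leave any green or pink look-alike of the part that bears lid_grip alone.

How it is judged:
On the way, in this order (a step that is already met when the one before it is completed fails the run):
1. the striker lies flat in the box's seat, let go (horizontal distance between striker_center and seat below 0.004 m and z of striker_center in the frame of seat between 0.002 and 0.008 m and angle between striker_center's own z axis and vertical below 0.1 rad and contact force between the fingers and striker below 0.05 N), for 0.2 s.
2. the lid is fully down on the box with its pins at the foot of the slots, not yet turned (horizontal distance between lid_grip and box below 0.005 m and z of lid_grip in the frame of box between 0.064 and 0.072 m and angle between lid_grip's own z axis and vertical below 0.1 rad and angle between the x axis of lid_grip and the x axis of box, either way round below 0.3 rad), for 0.1 s.
At the end, for the whole second after the job is handed in: The striker lies flat in the seat (centre within 4 mm of the seat's centre line); the lid is fully home (within 4 mm in height, 5 mm sideways, level), turned 25 to 55 degrees clockwise from the slots, and the fingers still grip it (more than 2 N) through the last second (horizontal distance between striker_center and seat below 0.004 m and z of striker_center in the frame of seat between 0.002 and 0.008 m and angle between each of striker_center, lid_grip's own z axis and vertical below 0.1 rad and horizontal distance between lid_grip and box below 0.005 m and z of lid_grip in the frame of box between 0.064 and 0.072 m and angle between the x axis of lid_grip and the x axis of box, either way round between 0.44 and 0.96 rad and contact force between the fingers and lid above 2 N); the arm keeps its last pose, push and grip.
It fails at once if the lid was turned on into the click (65 degrees or more) (horizontal distance between lid_grip and box below 0.005 m and z of lid_grip in the frame of box between 0.064 and 0.072 m and angle between lid_grip's own z axis and vertical below 0.1 rad and angle between the x axis of lid_grip and the x axis of box, either way round above 1.135 rad).
It fails at once if a bystander was moved by more than 20 mm (distance of any of coin_a, coin_b, coin_c, pocket_ring, stacker, tin, scale from where it was at the start of the episode above 0.02 m).
It also fails if it takes over 48 s, if anything falls off the work surface, if the arm or the gripper's body presses on something with over 40 N, if the wrist force passes 120 N, or if a joint passes its speed limit or range.

## Robot

A 6-joint arm with a two-finger parallel gripper is mounted at the origin on the work surface. World frame = base frame: x ahead of the robot, y to its left, z up, the work surface at z = 0. Lengths are in m, angles in rad, forces in N, time in s.
With the tool pointing down it reaches from about 0.3 to 0.775 m from the base axis. Payload 14.6 kg.
Tool frame: the origin (TCP) lies on the mounting face of the last link; the fingertips stand 199 mm ahead of it and the grasp point (between the pads) lies 180 mm ahead of it; z points along the fingers, y is the line along which they close (so a half turn about z gives the same grasp; the last joint's range is limited). The gripper opens to 94 mm and grips with 3 to 60 N. Pads are 16 mm wide; open, the fingers measure 119 mm over their backs; the gripper's body (75 mm by 177 mm) begins 78 mm behind the grasp point.
Start: joints at [-1.363, 0.3, 1.521, -0, 1.321, -0.067], TCP at [0.149, -0.529, 0.405] pointing down, gripper open.
Joint ranges: [-3.03, 3.03], [-0.79, 2.21], [0.23, 2.52], [-1.04, 4.18], [0, 3.07], [-2.55, 2.55]. Speed limits (rad/s): [2.22, 2.22, 2.57, 3.14, 3.14, 3.14].

## Interface

Orientations are given as [roll, pitch, yaw] about the fixed x, y, z axes, in that order (R = Rz(yaw) Ry(pitch) Rx(roll)).
In Python, from station import get_obs, camera, hand_in gives the robot as it stands.
- The arm moves only by the tool apply_moves, never from a script. Its argument "increments" is a list of rows, each an object of numbers: "tx", "ty", "tz": the shift along the tool's x, y, z as a fraction of full scale; "ax", "ay", "az": the turn, a rotation vector about the tool's x, y, z as a fraction of full scale. In form: [{"tx": .., "ty": .., "tz": .., "ax": .., "ay": .., "az": ..}, ...]. A call has 1 to 12 rows; each row shifts and turns the commanded pose from where the row before left it, along the tool's axes as they then stand; what a row does not reach is not made up. Full scale, the value 1, is 30 mm for a shift and 5 degrees for a turn. A row lasts 1/8 s, in which the tool goes at most 62.5 mm and 10.7 degrees, less where a joint would pass 70% of its speed; a pose out of reach is approached as far as the arm can. A call with a number of a shift or a turn outside -1 to 1 is refused whole. A call with a gripper value outside its range is refused whole. "jaw" is the closure, from 0 (fully open) to 1 (shut), set as the call begins (left out, the last holds). The fingers move at their own pace and stop on an object; "force" is the grip in N (left out, the last holds). Time passes only in rows, so rows that do not move let the fingers close. It gives the time, the measured TCP pose, the force, the opening and the grip force at its end, in the units of the state.
- get_obs(): the state, without advancing time (a new reading comes with each control period).
- camera(name): name is "side" or "top" or "wrist"; returns a dict with "pixels" (384x512x3 uint8, red, green, blue), "camera_matrix" (3x3 intrinsics, pixels), "dist" ([k1, k2, p1, p2, k3] as OpenCV has them; the pictures are not rectified), "R" (3x3) and "t" (3): a world point X has camera coordinates R X + t; the wrist camera has in their place "T_tool_cam" (4x4, takes a point from camera to tool coordinates, whose origin is the TCP and whose axes are the flange's). Camera axes: x right, y down, z forward; pixel columns grow to the right and rows downward; lengths in m; the calibration is good to about 2 mm. A picture is of the moment at which its call begins: read the wrist's pose just before it. There is no depth.
- hand_in(): hands the job in; it is judged then, once.
The state is a dict: "time_s": time; "qpos": joint angles; "joint_vel": joint speeds; "tau": joint torques, N m; "ee_pos": TCP position; "eef_rot": TCP orientation; "force": force on the tool from outside, world axes, zero at the start; "moment": the same for the moment, N m; "grip_width": finger opening in m; "grip_force": force on a finger pad.
Only numpy, scipy, OpenCV 4.12 (cv2) and the standard library are available. Lean on these libraries where they do the work, as an engineer would, in place of code of your own. Each camera call takes 0.05 s, during which the arm holds its last target. There are 200 camera calls.

## Working session

There is one attempt and no reset: what is moved stays moved. The work goes in short steps, Python scripts to look and compute and a tool call to move; the robot and the scene stay as the last step left them, time stands still between calls to the robot, and variables do not carry over. Pictures are saved under pics/ and viewed, at most 10 in all, crops included, and the job is handed in when it is done.

Besides the shell and the picture viewer there is one more tool, called after "Emit:" as a command line: name --argument value ..., lists and objects as JSON in quotes. apply_moves: Moves the arm, as the interface text tells. Its arguments: {"type":"object","properties":{"increments":{"type":"array"},"jaw":{"type":"number"},"force":{"type":"number"}},"required":["increments"]}

```bash
ls; mkdir -p pics; cat > h.py <<'E'
import numpy as np,cv2
from station import get_obs,camera
from scipy.spatial.transform import Rotation as Rn
def cam(n):
    o=get_obs(); c=camera(n)
    if n=='wrist':
        T=np.eye(4); T[:3,:3]=Rn.from_euler('xyz',o['eef_rot']).as_matrix(); T[:3,3]=o['ee_pos']
        W=T@np.array(c['T_tool_cam']); c['Rwc'],c['o']=W[:3,:3],W[:3,3]
    else:
        R=np.array(c['R']); c['Rwc'],c['o']=R.T,-R.T@np.array(c['t'])
    return c
def ray(c,uv):
    p=cv2.undistortPoints(np.array(uv,float).reshape(-1,1,2),np.array(c['camera_matrix']),np.array(c['dist'])).reshape(-1,2)
    return np.c_[p,np.ones(len(p))]@c['Rwc'].T
def onz(c,uv,z):
    d=ray(c,uv); return c['o']+d*((z-c['o'][2])/d[:,2])[:,None]
def pix(c,X):
    R=c['Rwc'].T; return cv2.projectPoints(np.array(X,float).reshape(-1,1,3),cv2.Rodrigues(R)[0],-R@c['o'],np.array(c['camera_matrix']),np.array(c['dist']))[0].reshape(-1,2)
def save(c,f,box=None,s=1):
    im=c['pixels'][:,:,::-1]
    if box: im=im[box[1]:box[3],box[0]:box[2]]
    cv2.imwrite('pics/'+f,cv2.resize(im,None,fx=s,fy=s,interpolation=cv2.INTER_CUBIC))
E
python3 - <<'E'
from h import *
o=get_obs();print(o)
for n in('top','side','wrist'):
    c=cam(n);save(c,n+'0.png',None,1.5);print(n,c['o'],c['Rwc'][:,2])
    if n=='wrist':print(c['T_tool_cam'])
E
```

```text
pics
{'time_s': 0.0, 'qpos': array([-1.36258765e+00,  3.00469342e-01,  1.52157860e+00, -3.90835261e-05,
        1.32067645e+00, -6.65898843e-02]), 'joint_vel': array([-1.40047607e-03, -1.21653016e-03, -1.07960035e-05,  3.48753977e-04,
       -3.99135215e-04,  5.27836071e-04]), 'tau': array([ 1.45080387e-03, -5.31802726e+01, -3.52738667e+01,  7.08469050e-02,
        2.41729862e-02, -9.91357524e-05]), 'ee_pos': array([ 0.14923769, -0.52933358,  0.40408821]), 'eef_rot': array([-3.14046090e+00, -3.75342688e-05,  2.74808232e-01]), 'force': array([-0.32732605, -0.00571944,  0.04712688]), 'moment': array([ 0.01855838,  0.03331341, -0.02740456]), 'grip_force': 0.0, 'grip_width': 0.09408261870287865}
top [ 0.47371236 -0.02065975  1.07313006] [ 0.08004834  0.03505112 -0.99617452]
side [ 0.43995091 -1.04910013  0.65972182] [ 0.09407757  0.87263661 -0.47922307]
wrist [ 0.21510525 -0.51058175  0.38420401] [-0.2271861  -0.06381099 -0.97175853]
[[ 6.07535883e-04 -9.71747890e-01 -2.36020483e-01  6.84832465e-02]
 [ 9.99999573e-01  4.26138831e-04  8.19573418e-04 -1.57391976e-04]
 [-6.95841247e-04 -2.36020880e-01  9.71747735e-01  1.99329953e-02]
 [ 0.00000000e+00  0.00000000e+00  0.00000000e+00  1.00000000e+00]]
```

View pics/top0.png

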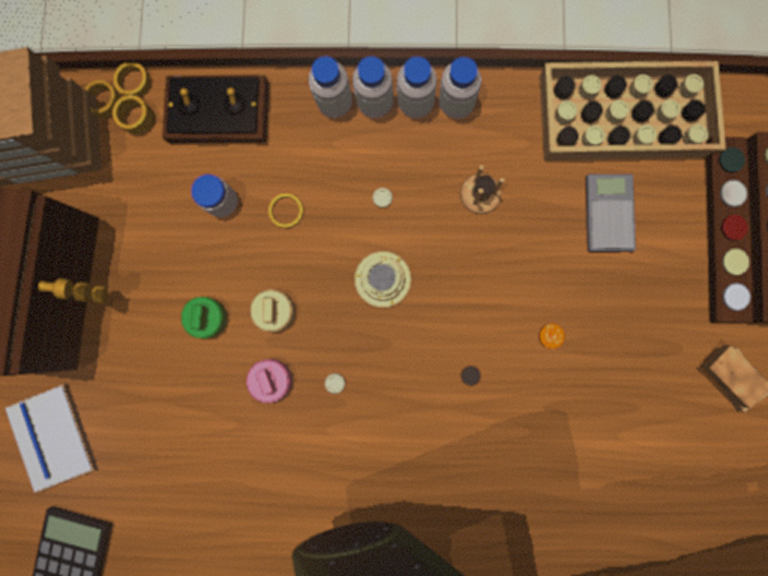

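View pics/side0.png

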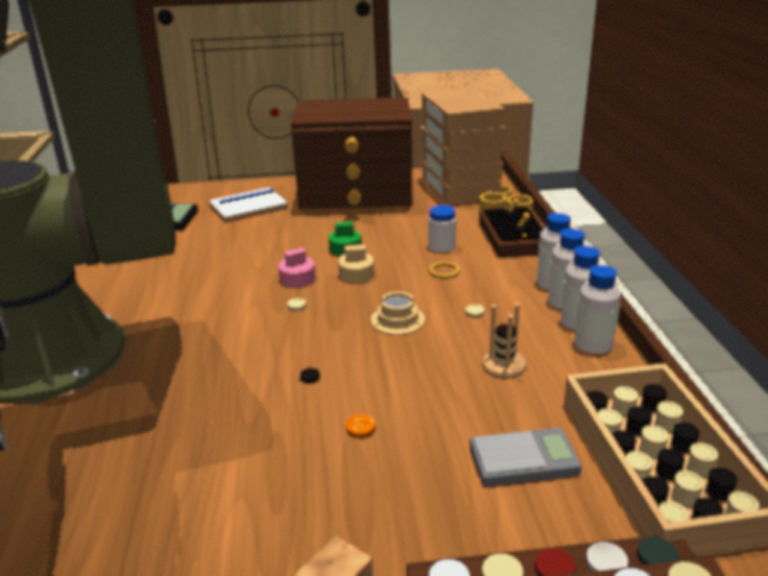

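Striker candidates (top view, 1.5x picture): orange disc (552,336); the coins, cream (382,197), (335,383) and black (470,375), are smaller and another colour. The orange disc fits. Lid candidates: pale (271,311), green (203,318), pink (268,382). The pale one fits. The box is at (382,279). Next I'll measure them and check with a close crop.

```bash
python3 - <<'E'
from h import *
c=cam('top')
hsv=cv2.cvtColor(c['pixels'],cv2.COLOR_RGB2HSV)
print([hsv[v,u] .tolist() for u,v in((368,224),(181,200),(240,186),(200,250))])
def blob(m,u,v,r):
    k=np.zeros(m.shape,np.uint8);cv2.circle(k,(u,v),r,255,-1);m=cv2.bitwise_and(m,k)
    cs=cv2.findContours(m,cv2.RETR_EXTERNAL,cv2.CHAIN_APPROX_NONE)[0];return max(cs,key=cv2.contourArea)
mo=cv2.inRange(hsv,(5,200,180),(20,255,255)); mp=cv2.inRange(hsv,(18,40,120),(40,150,255))
for n,m,u,v,r,z in(('striker',mo,368,224,20,.008),('box foot',mp,255,186,30,.005),('lid',mp,181,207,24,.033)):
    k=blob(m,u,v,r)[:,0];(x,y),rad=cv2.minEnclosingCircle(k);P=onz(c,k,z)
    C,R=cv2.minEnclosingCircle(P[:,:2].astype(np.float32));print(n,x,y,rad,'world',C,'diam',2*R)
b=np.hstack([cv2.resize(c['pixels'][v-32:v+32,u-32:u+32],None,fx=4,fy=4,interpolation=cv2.INTER_CUBIC) for u,v in((368,224),(255,186),(181,207))])
cv2.imwrite('pics/crop1.png',b[:,:,::-1])
E
```

```text
[[16, 181, 196], [19, 110, 149], [26, 67, 183], [13, 164, 149]]
striker 368.0 223.5 7.762187480926514 world (0.4861986041069031, -0.25629323720932007) diam 0.03708290308713913
box foot 254.75 185.625 18.860193252563477 world (0.5732298493385315, 0.015603570267558098) diam 0.09138999879360199
lid 180.37864685058594 206.77670288085938 13.90158748626709 world (0.5180174708366394, 0.1897384524345398) diam 0.0666022002696991
```

View pics/crop1.png

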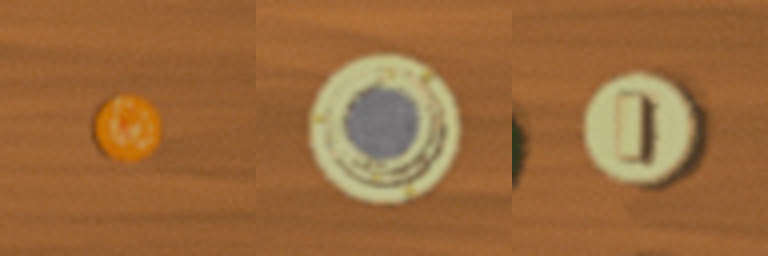

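The crop shows a marbled orange disc, the box with a grey seat floor and brass dots, and the pale lid with its key roughly along world x. All three sizes agree with the given ones. Moving over the striker.

Emit:
apply_moves --increments '[{"tx": 1, "ty": -0.43, "tz": 0.2}, {"tx": 1, "ty": -0.43, "tz": 0.2}, {"tx": 1, "ty": -0.43, "tz": 0.2}, {"tx": 1, "ty": -0.43, "tz": 0.2}, {"tx": 1, "ty": -0.43, "tz": 0.2}, {"tx": 1, "ty": -0.43, "tz": 0.2}, {"tx": 1, "ty": -0.43, "tz": 0.2}, {"tx": 1, "ty": -0.43, "tz": 0.2}, {"tx": 1, "ty": -0.43, "tz": 0.2}, {"tx": 1, "ty": -0.43, "tz": 0.2}, {"tx": 1, "ty": -0.43, "tz": 0.2}, {"tx": 1, "ty": -0.43, "tz": 0.2}]' --jaw 0.25

```text
schema error: expected keys tx, ty, tz, ax, ay, az
```

Emit:
apply_moves --increments '[{"tx": 1, "ty": -0.43, "tz": 0.2}, {"tx": 0}, {"tx": 0}]'

```text
schema error: expected keys tx, ty, tz, ax, ay, az
```

```bash
cat >> h.py <<'E'
def blob(m,u,v,r):
    k=np.zeros(m.shape,np.uint8);cv2.circle(k,(int(u),int(v)),r,255,-1);m=cv2.bitwise_and(m,k)
    cs=cv2.findContours(m,cv2.RETR_EXTERNAL,cv2.CHAIN_APPROX_NONE)[0];return max(cs,key=cv2.contourArea)
def togo(X,yaw=None):
    o=get_obs();R=Rn.from_euler('xyz',o['eef_rot']).as_matrix()
    return R.T@(np.array(X)-o['ee_pos'])*1000
E
python3 - <<'E'
from h import *
c=cam('wrist');o=get_obs();print(o['ee_pos'],o['eef_rot'],o['grip_width'])
hsv=cv2.cvtColor(c['pixels'],cv2.COLOR_RGB2HSV);m=cv2.inRange(hsv,(4,190,150),(22,255,255))
u,v=pix(c,[.486,-.256,.01])[0];print(u,v)
k=cv2.convexHull(blob(m,u,v,80))[:,0];P=onz(c,k,.009)
C,R=cv2.minEnclosingCircle(P[:,:2].astype(np.float32));print(C,2*R,togo([*C,.207]))
save(c,'w1.png')
E
```

```text
[ 0.1492345  -0.5293589   0.40441843] [-3.14113519e+00 -2.23101834e-05  2.74813786e-01] 0.09411074792965689
45.32999791015962 -306.9386216057498Traceback (most recent call last):
  File "<stdin>", line 5, in <module>
  File "h.py", line 25, in blob
    cs=cv2.findContours(m,cv2.RETR_EXTERNAL,cv2.CHAIN_APPROX_NONE)[0];return max(cs,key=cv2.contourArea)
                                                                             ~~~^^^^^^^^^^^^^^^^^^^^^^^^
ValueError: max() iterable argument is empty
```

All six keys are needed in every row.

Emit:
apply_moves --increments '[{"tx": 1, "ty": -0.43, "tz": 0.2, "ax": 0, "ay": 0, "az": 0}, {"tx": 1, "ty": -0.43, "tz": 0.2, "ax": 0, "ay": 0, "az": 0}, {"tx": 1, "ty": -0.43, "tz": 0.2, "ax": 0, "ay": 0, "az": 0}, {"tx": 1, "ty": -0.43, "tz": 0.2, "ax": 0, "ay": 0, "az": 0}, {"tx": 1, "ty": -0.43, "tz": 0.2, "ax": 0, "ay": 0, "az": 0}, {"tx": 1, "ty": -0.43, "tz": 0.2, "ax": 0, "ay": 0, "az": 0}, {"tx": 1, "ty": -0.43, "tz": 0.2, "ax": 0, "ay": 0, "az": 0}, {"tx": 1, "ty": -0.43, "tz": 0.2, "ax": 0, "ay": 0, "az": 0}, {"tx": 1, "ty": -0.43, "tz": 0.2, "ax": 0, "ay": 0, "az": 0}, {"tx": 1, "ty": -0.43, "tz": 0.2, "ax": 0, "ay": 0, "az": 0}, {"tx": 1, "ty": -0.43, "tz": 0.2, "ax": 0, "ay": 0, "az": 0}, {"tx": 1, "ty": -0.43, "tz": 0.2, "ax": 0, "ay": 0, "az": 0}]' --jaw 0.25

```text
time_s: 1.75
ee_pos: [0.4545, -0.2819, 0.3324]
eef_rot: [-3.142, 0.0, 0.275]
force: [-0.7, -0.4, 0.2]
grip_width: 0.0707
grip_force: 0.0
```

Emit:
apply_moves --increments '[{"tx": 1, "ty": -0.43, "tz": 0.2, "ax": 0, "ay": 0, "az": 0}, {"tx": 0, "ty": 0, "tz": 0, "ax": 0, "ay": 0, "az": 0}, {"tx": 0, "ty": 0, "tz": 0, "ax": 0, "ay": 0, "az": 0}]'

```text
time_s: 2.12
ee_pos: [0.4788, -0.2624, 0.3267]
eef_rot: [-3.142, 0.0, 0.275]
force: [-1.0, -0.1, 0.4]
grip_width: 0.0704
grip_force: 0.0
```

```bash
python3 - <<'E'
from h import *
c=cam('wrist');o=get_obs();print(o['ee_pos'],o['eef_rot'],o['grip_width'])
hsv=cv2.cvtColor(c['pixels'],cv2.COLOR_RGB2HSV);m=cv2.inRange(hsv,(4,190,150),(22,255,255))
u,v=pix(c,[.486,-.256,.01])[0];print(u,v)
save(c,'w1.png')
k=cv2.convexHull(blob(m,u,v,80))[:,0];P=onz(c,k,.009)
C,R=cv2.minEnclosingCircle(P[:,:2].astype(np.float32));print(C,2*R,togo([*C,.2045]))
E
```

```text
[ 0.47859186 -0.26265793  0.32678897] [3.14146764e+00 8.95243059e-07 2.74164850e-01] 0.07061215669757384
249.19333634158136 177.68337565235996
(0.48561733961105347, -0.2536434233188629) 0.040375031530857086 [  9.20381016  -6.79101516 122.28811733]
```

View pics/w1.png

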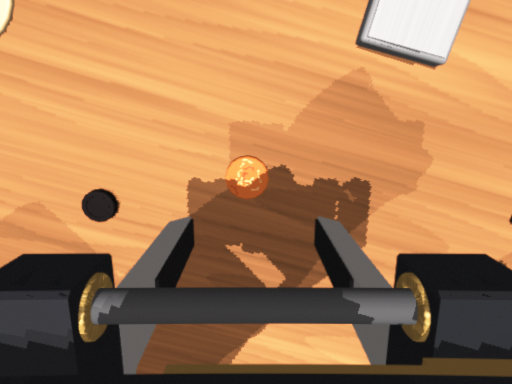

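The view shows the orange disc at (247,177), 40 mm across, with nothing near the fingers. Descending.

Emit:
apply_moves --increments '[{"tx": 0.15, "ty": -0.115, "tz": 0.815, "ax": 0, "ay": 0, "az": 0}, {"tx": 0.155, "ty": -0.115, "tz": 0.815, "ax": 0, "ay": 0, "az": 0}, {"tx": 0, "ty": 0, "tz": 0.815, "ax": 0, "ay": 0, "az": 0}, {"tx": 0, "ty": 0, "tz": 0.815, "ax": 0, "ay": 0, "az": 0}, {"tx": 0, "ty": 0, "tz": 0.815, "ax": 0, "ay": 0, "az": 0}, {"tx": 0, "ty": 0, "tz": 0, "ax": 0, "ay": 0, "az": 0}, {"tx": 0, "ty": 0, "tz": 0, "ax": 0, "ay": 0, "az": 0}]'

```text
time_s: 3.05
ee_pos: [0.486, -0.2535, 0.2055]
eef_rot: [3.141, -0.001, 0.274]
force: [0.5, -0.2, 0.8]
grip_width: 0.0706
grip_force: 0.0
```

Emit:
apply_moves --increments '[{"tx": 0, "ty": 0, "tz": 0, "ax": 0, "ay": 0, "az": 0}, {"tx": 0, "ty": 0, "tz": 0, "ax": 0, "ay": 0, "az": 0}, {"tx": 0, "ty": 0, "tz": 0, "ax": 0, "ay": 0, "az": 0}, {"tx": 0, "ty": 0, "tz": 0, "ax": 0, "ay": 0, "az": 0}, {"tx": 0, "ty": 0, "tz": 0, "ax": 0, "ay": 0, "az": 0}]' --jaw 1 --force 10

```text
time_s: 3.68
ee_pos: [0.4861, -0.253, 0.2046]
eef_rot: [3.141, -0.0, 0.275]
force: [-0.7, 1.0, 3.9]
grip_width: 0.0404
grip_force: 10.0
```

Emit:
apply_moves --increments '[{"tx": 0, "ty": 0, "tz": -1, "ax": 0, "ay": 0, "az": 0}, {"tx": 0, "ty": 0, "tz": -1, "ax": 0, "ay": 0, "az": 0}, {"tx": 0, "ty": 0, "tz": -1, "ax": 0, "ay": 0, "az": 0}, {"tx": 0.4, "ty": -0.87, "tz": -1, "ax": 0, "ay": 0, "az": 0}, {"tx": 0.4, "ty": -0.87, "tz": 0, "ax": 0, "ay": 0, "az": 0}, {"tx": 0.4, "ty": -0.87, "tz": 0, "ax": 0, "ay": 0, "az": 0}, {"tx": 0.4, "ty": -0.87, "tz": 0, "ax": 0, "ay": 0, "az": 0}, {"tx": 0.4, "ty": -0.87, "tz": 0, "ax": 0, "ay": 0, "az": 0}, {"tx": 0.4, "ty": -0.87, "tz": 0, "ax": 0, "ay": 0, "az": 0}, {"tx": 0.4, "ty": -0.87, "tz": 0, "ax": 0, "ay": 0, "az": 0}, {"tx": 0.4, "ty": -0.87, "tz": 0, "ax": 0, "ay": 0, "az": 0}, {"tx": 0.2, "ty": -0.87, "tz": 0, "ax": 0, "ay": 0, "az": 0}]'

```text
time_s: 5.18
ee_pos: [0.5205, 0.0018, 0.3242]
eef_rot: [-3.141, 0.0, 0.275]
force: [-0.0, -0.8, 0.1]
grip_width: 0.0406
grip_force: 10.0
```

Emit:
apply_moves --increments '[{"tx": 0, "ty": 0, "tz": 0, "ax": 0, "ay": 0, "az": 0}, {"tx": 0, "ty": 0, "tz": 0, "ax": 0, "ay": 0, "az": 0}, {"tx": 0, "ty": 0, "tz": 0, "ax": 0, "ay": 0, "az": 0}]'

```text
time_s: 5.55
ee_pos: [0.5205, -0.0001, 0.3244]
eef_rot: [3.141, 0.0, 0.274]
force: [0.2, 0.3, 0.9]
grip_width: 0.04
grip_force: 10.0
```

```bash
python3 - <<'E'
from h import *
c=cam('wrist');o=get_obs();print(o['ee_pos'],o['eef_rot'],o['grip_width'])
print(pix(c,[[.573,.0156,0],[.573,.0156,.04]]))
cv2.imwrite('pics/w2raw.png',c['pixels'][:,:,::-1]);np.savez('w2',**{k:np.array(c[k]) for k in('pixels','camera_matrix','dist','Rwc','o')})
save(c,'w2.png',None,1.5)
E
```

```text
[5.20486958e-01 1.88211021e-06 3.24352645e-01] [3.14156018e+00 1.06386420e-04 2.73781964e-01] 0.0398256456039682
[[252.77611648 126.85536944]
 [252.65884567 129.15341745]]
```

View pics/w2.png

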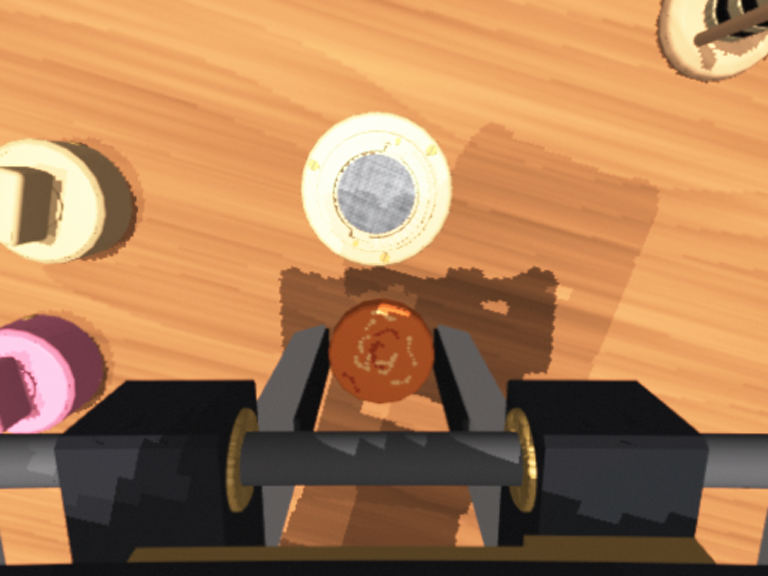

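The view shows the striker held at (381,350). The box's seat is at (376,193), with shoulder dots at about (397,141) and (354,242) in the 1.5x picture. Next I'll measure the centre and slot line.

```bash
python3 - <<'E'
from h import *
c=dict(np.load('w2.npz'));im=c['pixels'];hsv=cv2.cvtColor(im,cv2.COLOR_RGB2HSV)
g=cv2.inRange(hsv,(0,0,80),(180,45,235))
k=blob(g,251,128,32);k=cv2.convexHull(k)[:,0]
for z in(.034,):
    C,R=cv2.minEnclosingCircle(onz(c,k,z)[:,:2].astype(np.float32));print('floor',C,2*R)
f=cv2.inRange(hsv,(15,20,200),(40,110,255));f=cv2.morphologyEx(f,cv2.MORPH_OPEN,np.ones((3,3)))
k=cv2.convexHull(blob(f,251,126,60))[:,0];P=onz(c,k,.005)[:,:2].astype(np.float32)
C2,R=cv2.minEnclosingCircle(P);print('foot',C2,2*R, 'ell',cv2.fitEllipse(P)[:2])
C=np.array(C2)
b=cv2.inRange(hsv,(18,120,120),(30,255,255));n,_,st,ce=cv2.connectedComponentsWithStats(b)
for i in range(1,n):
    X=onz(c,ce[i],.022)[0,:2]-C;r=np.hypot(*X)
    if r<.05: print(ce[i],st[i,4],'r',r*1000,'ang',np.degrees(np.arctan2(X[1],X[0])))
# striker in hand
o=cv2.inRange(hsv,(0,150,60),(16,255,255));k=cv2.convexHull(blob(o,254,234,45))[:,0]
C3,R=cv2.minEnclosingCircle(onz(c,k,.128)[:,:2].astype(np.float32));print('striker',C3,2*R)
print('togo',togo([*C,.2405]))
E
```

```text
floor (0.5721243619918823, 0.017413193359971046) 0.0429956391453743
foot (0.5725266933441162, 0.017562873661518097) 0.09111247956752777 ell ((0.5691619515419006, 0.015495425090193748), (0.08108945935964584, 0.09131207317113876))
[231.  78.] 1 r 43.19949155735314 ang 37.15916195911852
[256.23529412 171.76470588] 17 r 38.240387678877575 ang -156.6296112634917
striker (0.51953125, -0.0004561545792967081) 0.055363062769174576
togo [54.85849163 -2.83944356 83.84671749]
```

```bash
python3 - <<'E'
from h import *
c=dict(np.load('w2.npz'));im=c['pixels'];hsv=cv2.cvtColor(im,cv2.COLOR_RGB2HSV)
C=np.array([.5723,.0175])
for uv in((397/1.5,141/1.5),(354/1.5,242/1.5)):
    X=onz(c,uv,.022)[0,:2]-C;print('dot r',np.hypot(*X)*1000,np.degrees(np.arctan2(X[1],X[0])))
w=hsv[70:175,190:315,1].astype(int);med=cv2.medianBlur(hsv[:,:,1],15)[70:175,190:315]
m=((w-med)>35).astype(np.uint8);n,_,st,ce=cv2.connectedComponentsWithStats(m)
for i in range(1,n):
    uv=ce[i]+[190,70];X=onz(c,uv,.022)[0,:2]-C;r=np.hypot(*X)
    if st[i,4]>2 and r<.045:print(uv,st[i,4],'r',r*1000,np.degrees(np.arctan2(X[1],X[0])))
# striker: leading/trailing rim along the centre columns, in the tool frame (top at z .129)
o=get_obs();R=Rn.from_euler('xyz',o['eef_rot']).as_matrix()
s=cv2.inRange(hsv,(0,140,60),(15,255,255))
for u in(244,254,264):
    v=np.where(s[190:285,u])[0]+190
    P=(onz(c,[(u,v.min()),(u,v.max())],.129)-o['ee_pos'])@R*1000;print(u,v.min(),v.max(),P[:,0],P[:,0].mean())
E
```

```text
dot r 30.369894474748733 -7.504956775017546
dot r 31.08842879443029 171.7827507962294
[249.5  87. ] 8 r 33.44396834196205 16.77503341376948
[264.44  91.92] 25 r 31.81674555179539 -5.998891801096611
[272.   93.5] 4 r 33.57725369304266 -16.832777826481763
[258.  95.] 3 r 27.86872007540667 2.367760283916215
[248.59459459 100.67567568] 37 r 22.62403175434325 19.287694668914764
[286.27586207 100.79310345] 29 r 37.541818541965206 -37.515710550307766
[230.74193548 109.35483871] 31 r 22.639834977863213 62.306392283336024
[209.60714286 110.14285714] 28 r 37.32248530563555 82.20483479323224
[270.         108.33333333] 3 r 23.30154840161022 -29.55436196782056
[226.43373494 139.73493976] 83 r 22.7716203443278 130.9958435386471
[278.09090909 130.45454545] 11 r 23.76739706457014 -78.79744325045527
[271.24137931 147.37931034] 29 r 24.284834765630528 -116.32765559222321
[286.6 143.6] 5 r 33.843318197945024 -96.91706915523605
[253.23333333 157.13333333] 30 r 24.849579646732614 -158.61879675066996
[236.6 161.6] 15 r 31.09651303233289 172.8361814985018
[256.05 170.25] 20 r 36.644873919493556 -156.55434300618748
244 190 284 [ 26.22306618 -31.31804174] -2.5474877821302346
254 190 284 [ 26.22578739 -31.31828964] -2.546251124435237
264 190 284 [ 26.22848952 -31.31521375] -2.543362118090238
```

Emit:
apply_moves --increments '[{"tx": 0.92, "ty": -0.047, "tz": 0, "ax": 0, "ay": 0, "az": 0}, {"tx": 0.92, "ty": -0.047, "tz": 0, "ax": 0, "ay": 0, "az": 0}, {"tx": 0, "ty": 0, "tz": 0.9, "ax": 0, "ay": 0, "az": 0}, {"tx": 0, "ty": 0, "tz": 0.9, "ax": 0, "ay": 0, "az": 0}, {"tx": 0, "ty": 0, "tz": 0.6, "ax": 0, "ay": 0, "az": 0}, {"tx": 0, "ty": 0, "tz": 0, "ax": 0, "ay": 0, "az": 0}, {"tx": 0, "ty": 0, "tz": 0, "ax": 0, "ay": 0, "az": 0}]'

```text
time_s: 6.48
ee_pos: [0.5731, 0.0183, 0.2534]
eef_rot: [3.141, -0.001, 0.275]
force: [-0.5, 0.2, -0.9]
grip_width: 0.0403
grip_force: 10.0
```

```bash
python3 - <<'E'
from h import *
print(togo([.5723,.0175,.240])+[.6,0,0],get_obs()['eef_rot'])
E
```

```text
[-0.41233916  0.54631486 13.41664368] [ 3.14116082e+00 -1.33984249e-03  2.74621362e-01]
```

Emit:
apply_moves --increments '[{"tx": 0, "ty": 0.015, "tz": 0.225, "ax": 0, "ay": 0, "az": 0}, {"tx": 0, "ty": 0, "tz": 0.22, "ax": 0, "ay": 0, "az": 0}, {"tx": 0, "ty": 0, "tz": 0, "ax": 0, "ay": 0, "az": 0}, {"tx": 0, "ty": 0, "tz": 0, "ax": 0, "ay": 0, "az": 0}]'

```text
time_s: 6.98
ee_pos: [0.5731, 0.018, 0.2394]
eef_rot: [3.141, -0.001, 0.275]
force: [-0.3, -0.1, 5.5]
grip_width: 0.0404
grip_force: 12.7
```

Emit:
apply_moves --increments '[{"tx": 0, "ty": 0, "tz": 0, "ax": 0, "ay": 0, "az": 0}, {"tx": 0, "ty": 0, "tz": 0, "ax": 0, "ay": 0, "az": 0}, {"tx": 0, "ty": 0, "tz": 0, "ax": 0, "ay": 0, "az": 0}, {"tx": 0, "ty": 0, "tz": -0.5, "ax": 0, "ay": 0, "az": 0}, {"tx": -0.4, "ty": 0, "tz": -1, "ax": 0, "ay": 0, "az": 0}, {"tx": -0.8, "ty": 0, "tz": -1, "ax": 0, "ay": 0, "az": 0}, {"tx": -0.8, "ty": 0, "tz": -0.3, "ax": 0, "ay": 0, "az": 0}, {"tx": 0, "ty": 0, "tz": 0, "ax": 0, "ay": 0, "az": 0}, {"tx": 0, "ty": 0, "tz": 0, "ax": 0, "ay": 0, "az": 0}]' --jaw 0.3

```text
time_s: 8.1
ee_pos: [0.5156, 0.0019, 0.3232]
eef_rot: [3.142, -0.0, 0.275]
force: [-0.1, -0.2, 0.5]
grip_width: 0.0657
grip_force: 0.0
```

```bash
python3 - <<'E'
from h import *
c=cam('wrist');np.savez('w3',**{k:np.array(c[k]) for k in('pixels','camera_matrix','dist','Rwc','o')})
hsv=cv2.cvtColor(c['pixels'],cv2.COLOR_RGB2HSV);print(get_obs()['ee_pos'])
u,v=pix(c,[.5723,.0175,.044])[0];print(u,v)
m=cv2.inRange(hsv,(4,190,120),(22,255,255));k=cv2.convexHull(blob(m,u,v,32))[:,0]
C,R=cv2.minEnclosingCircle(onz(c,k,.044)[:,:2].astype(np.float32));print(C,2*R)
f=cv2.inRange(hsv,(15,20,200),(40,110,255));f=cv2.morphologyEx(f,cv2.MORPH_OPEN,np.ones((3,3)))
k=cv2.convexHull(blob(f,u,v,80))[:,0];print('foot',cv2.minEnclosingCircle(onz(c,k,.005)[:,:2].astype(np.float32)))
u,v=int(u),int(v);s=c['pixels'][max(v-75,0):v+75,max(u-75,0):u+75]
w=cam('side');u,v=map(int,pix(w,[.5723,.0175,.03])[0]);s2=w['pixels'][v-30:v+30,u-40:u+40]
a=cv2.resize(s,(400,400),interpolation=2);b=cv2.resize(s2,(400,300),interpolation=2);b=cv2.copyMakeBorder(b,0,100,0,0,0)
cv2.imwrite('pics/c3.png',np.hstack([a,b])[:,:,::-1])
E
```

```text
[0.51570163 0.00189552 0.32288666]
254.18007293397292 124.40737044930003
(0.5620565414428711, 0.0007655750960111618) 0.00019999999494757503
foot ((0.57229083776474, 0.017662405967712402), 0.045434318482875824)
```

View pics/c3.png

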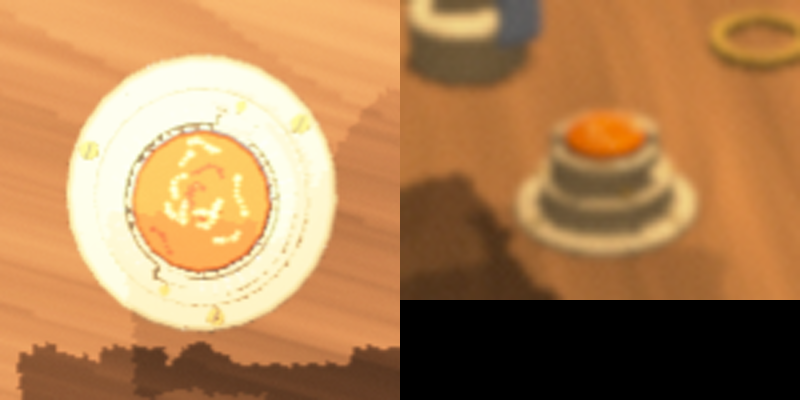

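The striker lies concentric and flat in the seat, seen from the wrist at (202,200) of the crop and from the side. Next I'll turn the tool to the key's direction and go look at the pale lid.

Emit:
apply_moves --increments '[{"tx": 0, "ty": 0, "tz": 0, "ax": 0, "ay": 0, "az": 0.79}, {"tx": 0, "ty": 0, "tz": 0, "ax": 0, "ay": 0, "az": 0.79}, {"tx": 0, "ty": 0, "tz": 0, "ax": 0, "ay": 0, "az": 0.79}, {"tx": 0, "ty": 0, "tz": 0, "ax": 0, "ay": 0, "az": 0.78}, {"tx": -0.23, "ty": -0.9, "tz": 0, "ax": 0, "ay": 0, "az": 0}, {"tx": -0.23, "ty": -0.9, "tz": 0, "ax": 0, "ay": 0, "az": 0}, {"tx": -0.23, "ty": -0.9, "tz": 0, "ax": 0, "ay": 0, "az": 0}, {"tx": -0.23, "ty": -0.9, "tz": 0, "ax": 0, "ay": 0, "az": 0}, {"tx": -0.23, "ty": -0.9, "tz": 0, "ax": 0, "ay": 0, "az": 0}, {"tx": -0.23, "ty": -0.9, "tz": 0, "ax": 0, "ay": 0, "az": 0}, {"tx": -0.23, "ty": -0.9, "tz": 0, "ax": 0, "ay": 0, "az": 0}]'

```text
time_s: 9.57
ee_pos: [0.467, 0.1919, 0.3225]
eef_rot: [3.141, 0.001, 0.0]
force: [0.3, 0.9, 0.6]
grip_width: 0.0661
grip_force: 0.0
```

Emit:
apply_moves --increments '[{"tx": 0, "ty": 0, "tz": 0, "ax": 0, "ay": 0, "az": 0}, {"tx": 0, "ty": 0, "tz": 0, "ax": 0, "ay": 0, "az": 0}]'

```text
time_s: 9.82
ee_pos: [0.4672, 0.1905, 0.3227]
eef_rot: [3.141, 0.001, 0.0]
force: [-0.2, 0.2, -0.5]
grip_width: 0.0659
grip_force: 0.0
```

```bash
python3 - <<'E'
from h import *
c=cam('wrist');np.savez('w4',**{k:np.array(c[k]) for k in('pixels','camera_matrix','dist','Rwc','o')})
o=get_obs();print(o['ee_pos'],o['eef_rot'],o['qpos'],pix(c,[[.518,.19,.033],[.518,.19,.059]]))
hsv=cv2.cvtColor(c['pixels'],cv2.COLOR_RGB2HSV)
u,v=map(int,pix(c,[.518,.19,.04])[0]);print(hsv[v,u],hsv[v-20,u],hsv[v,u-25])
y0,x0=max(v-60,0),max(u-60,0)
cv2.imwrite('pics/c4.png',cv2.resize(c['pixels'][y0:v+60,x0:u+60],None,fx=5,fy=5,interpolation=2)[:,:,::-1]);print(x0,y0)
E
```

```text
[0.46725332 0.19023572 0.32279896] [ 3.14139076e+00  4.36194920e-04 -5.31615890e-04] [ 3.14039589e-01  2.85697995e-01  1.74159098e+00 -6.35123591e-05
  1.11478094e+00  1.88539547e+00] [[254.37789298 133.60027433]
 [254.46215181 135.93224661]]
[ 27  37 254] [ 28  29 254] [ 27  33 254]
194 74
```

View pics/c4.png

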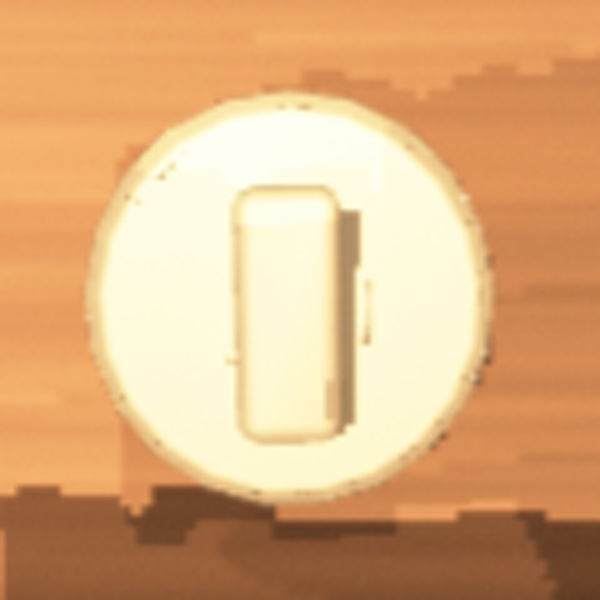

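The close crop shows the pale lid's rim centred near (290,298) in the crop. The key's top runs from (235,190)-(336,190) down to (242,435)-(340,433), nearly along the tool x.

```bash
python3 - <<'E'
from h import *
c=dict(np.load('w4.npz'))
q=np.array([[235,190],[336,190],[340,435],[242,437]])/5+[194,74]
P=onz(c,q,.059)[:,:2];print(P.mean(0),np.linalg.norm(P[0]-P[1]),np.linalg.norm(P[0]-P[3]))
d=P[0]+P[1]-P[2]-P[3];print('yaw',np.degrees(np.arctan2(d[1],d[0])))
hsv=cv2.cvtColor(c['pixels'],cv2.COLOR_RGB2HSV)
m=cv2.inRange(hsv,(15,0,190),(45,110,255));m=cv2.morphologyEx(m,cv2.MORPH_OPEN,np.ones((3,3)))
k=cv2.convexHull(blob(m,252,134,50))[:,0];C,R=cv2.minEnclosingCircle(onz(c,k,.031)[:,:2].astype(np.float32));print('rim',C,2*R)
print('togo',togo([*P.mean(0),.236]),togo([*C,.236]))
E
```

```text
[0.51717231 0.19207489] 0.014687131532236575 0.03615043319720107
yaw 1.2407947108580284
rim (0.5175516605377197, 0.19250361621379852) 0.06642701476812363
togo [49.95586364 -1.88322356 86.77680013] [50.33498693 -2.31215077 86.77654816]
```

Emit:
apply_moves --increments '[{"tx": 0.84, "ty": -0.035, "tz": 0, "ax": 0, "ay": 0, "az": -0.25}, {"tx": 0.835, "ty": -0.035, "tz": 0, "ax": 0, "ay": 0, "az": 0}, {"tx": 0, "ty": 0, "tz": 0.9, "ax": 0, "ay": 0, "az": 0}, {"tx": 0, "ty": 0, "tz": 0.9, "ax": 0, "ay": 0, "az": 0}, {"tx": 0, "ty": 0, "tz": 0.7, "ax": 0, "ay": 0, "az": 0}, {"tx": 0, "ty": 0, "tz": 0.39, "ax": 0, "ay": 0, "az": 0}, {"tx": 0, "ty": 0, "tz": 0, "ax": 0, "ay": 0, "az": 0}, {"tx": 0, "ty": 0, "tz": 0, "ax": 0, "ay": 0, "az": 0}]'

```text
time_s: 10.88
ee_pos: [0.5174, 0.1933, 0.2372]
eef_rot: [-3.141, -0.001, 0.022]
force: [-0.1, 0.6, -0.2]
grip_width: 0.066
grip_force: 0.0
```

Emit:
apply_moves --increments '[{"tx": 0, "ty": 0, "tz": 0, "ax": 0, "ay": 0, "az": 0}, {"tx": 0, "ty": 0, "tz": 0, "ax": 0, "ay": 0, "az": 0}, {"tx": 0, "ty": 0, "tz": 0, "ax": 0, "ay": 0, "az": 0}, {"tx": 0, "ty": 0, "tz": 0, "ax": 0, "ay": 0, "az": 0}, {"tx": 0, "ty": 0, "tz": 0, "ax": 0, "ay": 0, "az": 0}, {"tx": 0, "ty": 0, "tz": 0, "ax": 0, "ay": 0, "az": 0}]' --jaw 1 --force 30

```text
time_s: 11.62
ee_pos: [0.5172, 0.1934, 0.2364]
eef_rot: [3.142, -0.0, 0.022]
force: [0.0, 0.1, -0.4]
grip_width: 0.0154
grip_force: 30.0
```

Emit:
apply_moves --increments '[{"tx": 0, "ty": 0, "tz": -1, "ax": 0, "ay": 0, "az": 0}, {"tx": 0, "ty": 0, "tz": -1, "ax": 0, "ay": 0, "az": 0.8}, {"tx": 0, "ty": 0, "tz": -1, "ax": 0, "ay": 0, "az": 0.8}, {"tx": 0.417, "ty": 0.934, "tz": 0, "ax": 0, "ay": 0, "az": 0}, {"tx": 0.417, "ty": 0.934, "tz": 0, "ax": 0, "ay": 0, "az": 0}, {"tx": 0.417, "ty": 0.934, "tz": 0, "ax": 0, "ay": 0, "az": 0}, {"tx": 0.417, "ty": 0.934, "tz": 0, "ax": 0, "ay": 0, "az": 0}, {"tx": 0.417, "ty": 0.934, "tz": 0, "ax": 0, "ay": 0, "az": 0}, {"tx": 0.417, "ty": 0.934, "tz": 0, "ax": 0, "ay": 0, "az": 0}, {"tx": 0, "ty": 0, "tz": 0.6, "ax": 0, "ay": 0, "az": 0}, {"tx": 0, "ty": 0, "tz": 0.6, "ax": 0, "ay": 0, "az": 0}, {"tx": 0, "ty": 0, "tz": 0, "ax": 0, "ay": 0, "az": 0}]'

```text
time_s: 13.12
ee_pos: [0.5714, 0.0185, 0.2883]
eef_rot: [3.141, 0.004, -0.117]
force: [-0.4, 0.2, -0.8]
grip_width: 0.0158
grip_force: 30.0
```

Emit:
apply_moves --increments '[{"tx": 0, "ty": 0, "tz": 0, "ax": 0, "ay": 0, "az": 0}, {"tx": 0, "ty": 0, "tz": 0, "ax": 0, "ay": 0, "az": 0}]'

```text
time_s: 13.38
ee_pos: [0.572, 0.0179, 0.2909]
eef_rot: [-3.141, -0.001, -0.117]
force: [-0.3, 0.3, 0.1]
grip_width: 0.0157
grip_force: 30.0
```

```bash
python3 - <<'E'
from h import *
o=get_obs();print(togo([.5723,.0176,.2584]),np.degrees(o['eef_rot']),o['qpos'])
w=cam('side');u,v=map(int,pix(w,[.5723,.0175,.05])[0]);cv2.imwrite('pics/s5.png',cv2.resize(w['pixels'][v-50:v+40,u-60:u+60],None,fx=5,fy=5,interpolation=2)[:,:,::-1])
E
```

```text
[ 0.34395702  0.31121329 32.54778391] [-1.79994652e+02 -5.45120928e-02 -6.72544861e+00] [-3.26310824e-02  4.64210896e-01  1.57394577e+00  1.39785699e-05
  1.10248008e+00  1.65554012e+00]
```

View pics/s5.png

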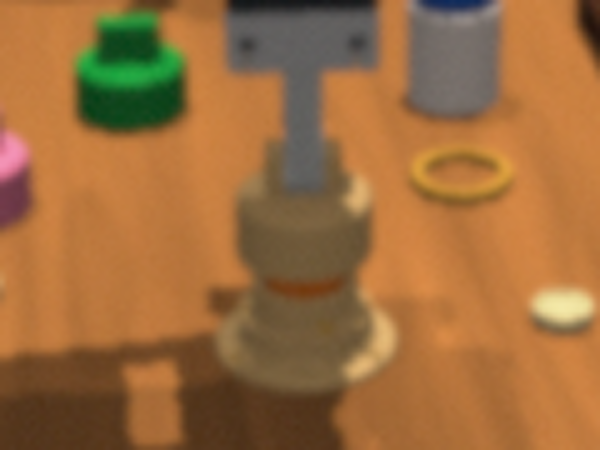

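The lid hangs level and centred over the box, with the striker's orange edge visible just below the skirt. Lowering gently.

Emit:
apply_moves --increments '[{"tx": 0, "ty": 0, "tz": 0.3, "ax": 0, "ay": 0, "az": 0}, {"tx": 0, "ty": 0, "tz": 0.2, "ax": 0, "ay": 0, "az": 0}, {"tx": 0, "ty": 0, "tz": 0.1, "ax": 0, "ay": 0, "az": 0}, {"tx": 0, "ty": 0, "tz": 0.1, "ax": 0, "ay": 0, "az": 0}, {"tx": 0, "ty": 0, "tz": 0, "ax": 0, "ay": 0, "az": 0}]'

```text
time_s: 14.05
ee_pos: [0.5719, 0.0176, 0.2692]
eef_rot: [3.142, 0.0, -0.118]
force: [-0.7, 0.5, -1.1]
grip_width: 0.0157
grip_force: 30.0
```

TCP is at 0.269, below the 0.273 that a caught pin would give, and there is no force, so the pins are in the slots.

Emit:
apply_moves --increments '[{"tx": 0, "ty": 0, "tz": 0.12, "ax": 0, "ay": 0, "az": 0}, {"tx": 0, "ty": 0, "tz": 0.12, "ax": 0, "ay": 0, "az": 0}, {"tx": 0, "ty": 0, "tz": 0.08, "ax": 0, "ay": 0, "az": 0}, {"tx": 0, "ty": 0, "tz": 0.04, "ax": 0, "ay": 0, "az": 0}, {"tx": 0, "ty": 0, "tz": 0, "ax": 0, "ay": 0, "az": 0}, {"tx": 0, "ty": 0, "tz": 0, "ax": 0, "ay": 0, "az": 0}]'

```text
time_s: 14.8
ee_pos: [0.5719, 0.0176, 0.2586]
eef_rot: [3.142, -0.0, -0.118]
force: [0.4, -0.0, -0.5]
grip_width: 0.0159
grip_force: 30.0
```

Emit:
apply_moves --increments '[{"tx": 0, "ty": 0, "tz": 0.025, "ax": 0, "ay": 0, "az": 0}, {"tx": 0, "ty": 0, "tz": 0, "ax": 0, "ay": 0, "az": 0}, {"tx": 0, "ty": 0, "tz": 0, "ax": 0, "ay": 0, "az": 0}]'

```text
time_s: 15.18
ee_pos: [0.5719, 0.0176, 0.2583]
eef_rot: [3.142, -0.0, -0.118]
force: [-2.6, -0.2, 5.0]
grip_width: 0.0159
grip_force: 30.0
```

It is seated, with 5 N upward at the expected height. Now twisting clockwise (positive az, tool z down), in two steps.

Emit:
apply_moves --increments '[{"tx": 0, "ty": 0, "tz": 0, "ax": 0, "ay": 0, "az": 0.5}, {"tx": 0, "ty": 0, "tz": 0, "ax": 0, "ay": 0, "az": 0.5}, {"tx": 0, "ty": 0, "tz": 0, "ax": 0, "ay": 0, "az": 0.5}, {"tx": 0, "ty": 0, "tz": 0, "ax": 0, "ay": 0, "az": 0.5}, {"tx": 0, "ty": 0, "tz": 0, "ax": 0, "ay": 0, "az": 0.5}, {"tx": 0, "ty": 0, "tz": 0, "ax": 0, "ay": 0, "az": 0.5}, {"tx": 0, "ty": 0, "tz": 0, "ax": 0, "ay": 0, "az": 0}]'

```text
time_s: 16.05
ee_pos: [0.5721, 0.0176, 0.2584]
eef_rot: [-3.141, -0.001, -0.379]
force: [1.4, -1.6, 4.7]
grip_width: 0.016
grip_force: 30.0
```

```bash
python3 -c "
from h import *
o=get_obs();print(np.degrees(o['eef_rot']),o['force'],o['moment'],o['qpos'][5])"
```

```text
[-1.79973930e+02 -6.75792319e-02 -2.17425052e+01] [ 1.38876706 -1.57546792  4.6762413 ] [-0.04078345 -0.00464479 -0.11673691] 1.9170607001444726
```

Turned 15° with little torque (0.12 N m). Going on by 24° more.

Emit:
apply_moves --increments '[{"tx": 0, "ty": 0, "tz": 0, "ax": 0, "ay": 0, "az": 0.6}, {"tx": 0, "ty": 0, "tz": 0, "ax": 0, "ay": 0, "az": 0.6}, {"tx": 0, "ty": 0, "tz": 0, "ax": 0, "ay": 0, "az": 0.6}, {"tx": 0, "ty": 0, "tz": 0, "ax": 0, "ay": 0, "az": 0.6}, {"tx": 0, "ty": 0, "tz": 0, "ax": 0, "ay": 0, "az": 0.6}, {"tx": 0, "ty": 0, "tz": 0, "ax": 0, "ay": 0, "az": 0.6}, {"tx": 0, "ty": 0, "tz": 0, "ax": 0, "ay": 0, "az": 0.6}, {"tx": 0, "ty": 0, "tz": 0, "ax": 0, "ay": 0, "az": 0.6}, {"tx": 0, "ty": 0, "tz": 0, "ax": 0, "ay": 0, "az": 0}, {"tx": 0, "ty": 0, "tz": 0, "ax": 0, "ay": 0, "az": 0}]'

```text
time_s: 17.3
ee_pos: [0.5721, 0.0175, 0.2583]
eef_rot: [-3.141, -0.001, -0.798]
force: [0.7, -1.3, 5.1]
grip_width: 0.0159
grip_force: 30.0
```

```bash
python3 - <<'E'
from h import *
o=get_obs();print(np.degrees(o['eef_rot']),o['ee_pos'],o['force'],o['moment'],o['qpos'][5])
w=cam('side');u,v=map(int,pix(w,[.5723,.0175,.05])[0]);a=cv2.resize(w['pixels'][v-50:v+40,u-45:u+45],(400,400),interpolation=2)
t=cam('top');u,v=map(int,pix(t,[.5723,.0175,.05])[0]);b=cv2.resize(t['pixels'][v-50:v+50,u-50:u+50],(400,400),interpolation=2)
cv2.imwrite('pics/s6.png',np.hstack([a,b])[:,:,::-1])
E
```

```text
[-1.79951135e+02 -5.83387664e-02 -4.56965929e+01] [0.57211263 0.0175202  0.25832749] [ 0.71470914 -1.33127325  5.06412366] [-0.11702994 -0.09736347 -0.07147352] 2.3350423931256925
```

View pics/s6.png

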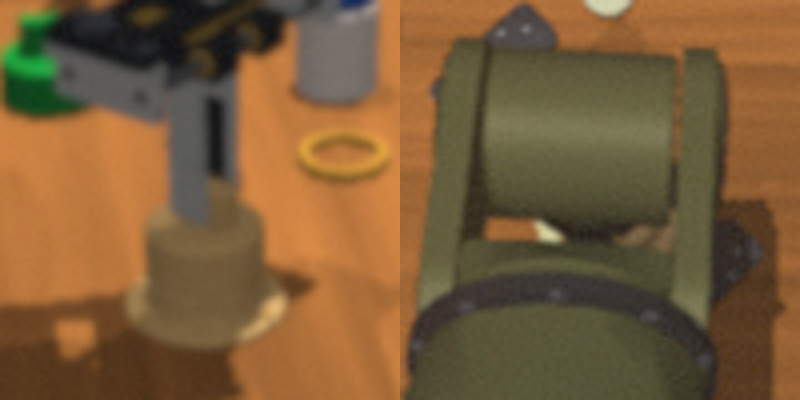

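The side view shows the lid level and closed on the box, turned with the fingers and still gripped. The turn is 39° from the slots and the height is right. Handing in.

```bash
python3 -c "
from station import hand_in
print(hand_in())"
```

```text
the job is handed in; nothing more can be done
None
```

The striker lies in its seat and the lid is fully home, turned about 39° clockwise from the slots and held still in the grip short of the click; the job is handed in, with no verdict returned.

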